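# Show the painter the chip in the bowl on the banding wheel

### The job

The freshly painted bowl standing on the banding wheel has a chip broken out of its rim. With a fingertip on the wheel head, turn the wheel until the chip faces squarely to the far edge of the bench, where the painter sits opposite you, and let go; then point at the chip from just above, fingertips a couple of centimetres over the rim, and hold still there for two seconds so that she sees it. The paint is wet: nothing is picked up, and neither this bowl nor the other painted bowls, the slip tub, the brush and the flask around the wheel are touched.

Things in the scene. Friction and masses are not known exactly. Their poses are not given: they have to be found in the camera images.
- wheel: banding wheel (potter's turntable), fixed to the bench: dark cast foot 180 mm across and column, carrying the turning head. Origin: on the turning axis at bench level (z = 0). Its x axis points squarely to the far edge of the bench (away from the robot, world +x), y to the left, z up
- wheel_centre (a point): centre of the top face of the wheel head, on the turning axis, 115 mm above the bench. The head is a flat round aluminium disc 250 mm across, 12 mm thick at its edge, with shallow ring grooves; from the bowl's foot (62 mm across) out to the edge its top is free. A fingertip laid on it with 1 to 10 N near the edge and led along a circle takes the head round; it does not give way downwards
- head (a joint): angle of the wheel head (rad), grows counterclockwise seen from above, turns endlessly both ways with light bearing friction (about 0.03 N m), and stays where it is left; its value says nothing of where the chip is
- pot: the chipped bowl: terracotta, dark lip and a dark band with pale petals, 100 mm across the flared lip (95 mm at the belly), 66 mm high, foot 62 mm across, 0.2 to 0.35 kg. It stands loose in the middle of the wheel head and goes round with it. Origin: centre of its underside; its x axis points to the chip, z up
- chip (a point): middle of the chip: the point where the lip is missing, at the height of the lip (66 mm over the wheel head, 181 mm over the bench), 47 mm out from the bowl's axis. The gap is 43 mm wide and up to 16 mm deep, and bare pale clay shows in it; axes as those of pot
- bowl1: painted terracotta bowl like pot but whole, 100 mm over the lip, 66 mm high, 0.27 kg, loose on the bench, paint still wet; origin: centre of its underside; not to be touched
- bowl2: painted terracotta bowl like pot but whole, 100 mm over the lip, 66 mm high, 0.27 kg, loose on the bench, paint still wet; origin: centre of its underside; not to be touched
- bowl3: painted terracotta bowl like pot but whole, 100 mm over the lip, 66 mm high, 0.27 kg, loose on the bench, paint still wet; origin: centre of its underside; not to be touched
- tub: white plastic slip tub with lid, 86 mm across, 72 mm high, loose; origin: centre of its underside; not to be touched
- flask: steel vacuum flask, 68 mm across, 215 mm high, loose; origin: centre of its underside; not to be touched
- brush: paint brush, 200 mm long, 10 mm thick, lying on the bench along its own x axis, bristles to +x, origin near mid-length on the bench; not to be touched
Mind the look-alikes: they are no part of the job. What is shaped like the pot but turquoise or yellow is not meant.

How it is judged (in metres and radians):
On the way, in this order (a step that is already met when the one before it is completed fails the run):
1. the chip faces the far edge of the bench and the wheel is at rest and let go (y of chip in the frame of wheel between -0.02 and 0.02 m and x of chip in the frame of wheel above 0.03 m and velocity of joint head between -0.05 and 0.05 rad/s and contact force between the fingers and wheel below 0.1 N), for 0.2 s.
2. the fingertips point at the chip from just above for 1.6 s, the chip still facing the far edge (horizontal distance between the grasp point and chip below 0.028 m and z of the grasp point in the frame of chip between 0.012 and 0.085 m and y of chip in the frame of wheel between -0.02 and 0.02 m and x of chip in the frame of wheel above 0.03 m), for 1.6 s.
At the end, for the whole second after the job is handed in: The bowl stands upright, still and within 15 mm of the wheel head's middle, its chip on the far side within 20 mm of the line through the axis square to the far edge (about 25 degrees either way), after 1.6 s of pointing within 28 mm sideways of the chip; nothing around has moved 10 mm (y of chip in the frame of wheel between -0.02 and 0.02 m and x of chip in the frame of wheel above 0.03 m and velocity of joint head between -0.05 and 0.05 rad/s and horizontal distance between pot and wheel below 0.015 m and z of pot in the frame of wheel between 0.111 and 0.119 m and angle between pot's own z axis and vertical below 0.08 rad and linear speed of pot below 0.02 m/s and distance of each of bowl1, bowl2, bowl3, tub, flask, brush from where it was at the start of the episode below 0.01 m); the robot touches nothing.
It fails at once if the painted bowl on the wheel is touched by the robot (contact force between any of the fingers, the arm and pot above 0.3 N).
It fails at once if the bowl is lifted off the wheel, slid off its middle or tipped (z of pot in the frame of wheel above 0.122 m or horizontal distance between pot and wheel above 0.02 m or angle between pot's own z axis and vertical above 0.2 rad).
It fails at once if a loose thing near the wheel is touched (contact force between any of the fingers, the arm and bowl1 above 0.3 N or contact force between any of the fingers, the arm and bowl2 above 0.3 N or contact force between any of the fingers, the arm and bowl3 above 0.3 N or contact force between any of the fingers, the arm and tub above 0.3 N or contact force between any of the fingers, the arm and flask above 0.3 N or contact force between any of the fingers, the arm and brush above 0.3 N).
It fails at once if a loose thing near the wheel is moved (distance of any of bowl1, bowl2, bowl3, tub, flask, brush from where it was at the start of the episode above 0.01 m).
It also fails if it takes over 70 s, if anything falls off the work surface, if the arm or the gripper's body presses on something with over 40 N, if the wrist force passes 120 N, or if a joint passes its speed limit or range.

### The arm

A 6-joint arm with a two-finger parallel gripper is mounted at the origin on the work surface. World frame = base frame: x ahead of the robot, y to its left, z up, the work surface at z = 0. Lengths are in m, angles in degrees, forces in N, time in s.
With the tool pointing down it reaches from about 0.4 to 0.825 m from the base axis. Payload 7 kg.
Tool frame: the origin (TCP) lies at the very end of the fingers, on their centre line; the grasp point (between the pads) lies 19 mm behind it (ctrl.hold_point_z is the distance from the TCP to the grasp point, in m); z points along the fingers, y is the line along which they close (so a half turn about z gives the same grasp; the last joint's range is limited). The gripper opens to 88 mm and grips with 3 to 60 N. Pads are 19 mm wide; open, the fingers measure 130 mm over their backs; the gripper's body (78 mm by 193 mm) begins 47 mm behind the grasp point.
Start: joints at [-58.436, 20.546, 0.682, 0, -70.136, -16.507], TCP at [0.175, -0.652, 0.227] pointing down, gripper open.
Joint ranges: [-176.03, 176.03], [-82.01, 121.73], [-58.28, 71.71], [-173.87, 95.51], [-174.79, -0.11], [-173.66, 173.66]. Speed limits (degrees/s): [136.94, 136.94, 172.46, 180, 180, 180].

### API

Orientations are given as [roll, pitch, yaw] about the fixed x, y, z axes, in that order (R = Rz(yaw) Ry(pitch) Rx(roll)).
In Python, from plant import sensors, viewer, workorder, ctrl gives the robot as it stands.
- The arm moves only by the shell command python3 -m pendant 'ROWS'. ROWS is JSON, a list of rows, each a list of 3 entries, a list of its own where there are three numbers: the opening, from -1 (shut) to 1 (fully open), so that 0 is half open, then the shift along the tool's x, y, z in m, then the turn, a rotation vector about the tool's x, y, z in degrees. A call has 1 to 10 rows; each row is the pose to reach, as a shift and turn from the pose commanded when the call began, along the tool's axes at that moment; what a row does not reach only later rows make up. A row lasts 1/12 s, in which the tool goes at most 41.7 mm and 7.16 degrees, less where a joint would pass 70% of its speed; a pose out of reach is approached as far as the arm can. A call with a gripper value outside its range is refused whole. The fingers move at their own pace and stop on an object; the grip force is fixed at half the most. Time passes only in rows, so rows that repeat a pose let the fingers close. It gives the time, the measured TCP pose, the force, the opening and the grip force at its end, in the units of the state.
- sensors.get_obs(): the state, without advancing time (a new reading comes with each control period).
- viewer.snapshot(name): name is "scene" or "top" or "wrist"; returns the picture (400x640x3 uint8, red, green, blue); there is no depth.
- viewer.camera_params(name): a dict with "fx", "fy", "cx", "cy" (pixels), "extrinsics" (4x4, takes a point from world to camera coordinates). Camera axes: x right, y up, looking along -z (the intrinsics and any distortion apply to the point x, -y, -z); pixel columns grow to the right and rows downward; lengths in m; the calibration is good to about 2 mm. A picture is of the moment at which its call begins: read the wrist's pose just before it. camera_params takes no time and is no camera call; for the wrist camera it gives the pose at the moment of the call.
- workorder.close_job(): hands the job in; it is judged then, once.
The state is a dict: "clock": time; "joint_pos": joint angles; "qvel": joint speeds; "tau": joint torques, N m; "tool_pos": TCP position; "orientation": TCP orientation; "force": force on the tool from outside, world axes, zero at the start; "moment": the same for the moment, N m; "opening": finger opening in m; "gripper_force": force on a finger pad.
Only numpy, scipy, OpenCV 4.12 (cv2) and the standard library are available. Lean on these libraries where they do the work, as an engineer would, in place of code of your own. Each camera call takes 0.05 s, during which the arm holds its last target. There are 200 camera calls.

## Working session

There is one attempt and no reset: what is moved stays moved. The work goes in short steps, Python scripts to look and compute and a shell command to move; the robot and the scene stay as the last step left them, time stands still between calls to the robot, and variables do not carry over. Pictures are saved under pics/ and viewed, at most 10 in all, crops included, and the job is handed in when it is done.

```bash
mkdir -p pics
cat > h.py <<'E'
import numpy as np, cv2
from plant import sensors, viewer, workorder, ctrl
def ray(cp,u,v,z):
    E=np.array(cp["extrinsics"]);R=E[:3,:3];t=E[:3,3]
    d=R.T@np.array([(u-cp["cx"])/cp["fx"],-(v-cp["cy"])/cp["fy"],-1]);o=-R.T@t
    return o+d*(z-o[2])/d[2]
def save(n,f):
    im=viewer.snapshot(n);cv2.imwrite(f,im[:,:,::-1]);return im
E
python3 - <<'E'
from h import *
a=save("top","pics/top.png");b=save("scene","pics/scene.png")
for n in("top","scene"):print(n,viewer.camera_params(n))
o=sensors.get_obs();print({k:o[k] for k in("clock","tool_pos","orientation","force","opening")})
E
```

```text
top {'fx': 518.2510537316218, 'fy': 518.2510537316218, 'cx': 323.6333660458784, 'cy': 201.95906179920883, 'extrinsics': array([[-0.0153249 , -0.99987075,  0.00486041,  0.08504415],
       [ 0.99746303, -0.01494967,  0.06959889, -0.5127944 ],
       [-0.06951723,  0.00591468,  0.99756322, -1.31539388],
       [ 0.        ,  0.        ,  0.        ,  1.        ]])}
scene {'fx': 406.7888036911479, 'fy': 406.7888036911479, 'cx': 320.8315589281867, 'cy': 200.21976926637686, 'extrinsics': array([[ 0.06800372,  0.99767626,  0.00419297, -0.1398803 ],
       [-0.59992093,  0.03753314,  0.79917842,  0.19827099],
       [ 0.79716396, -0.05686256,  0.60107926, -1.48763868],
       [ 0.        ,  0.        ,  0.        ,  1.        ]])}
{'clock': 0.1, 'tool_pos': array([ 0.17519816, -0.65140072,  0.22568787]), 'orientation': array([ 1.79911466e+02, -8.27735046e-03, -1.64951044e+02]), 'force': array([0.14898696, 0.56832939, 0.71102815]), 'opening': 0.08741170834020666}
```

View pics/top.png

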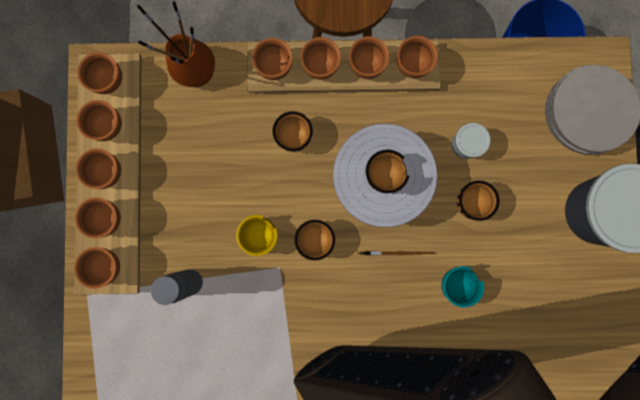

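View pics/scene.png

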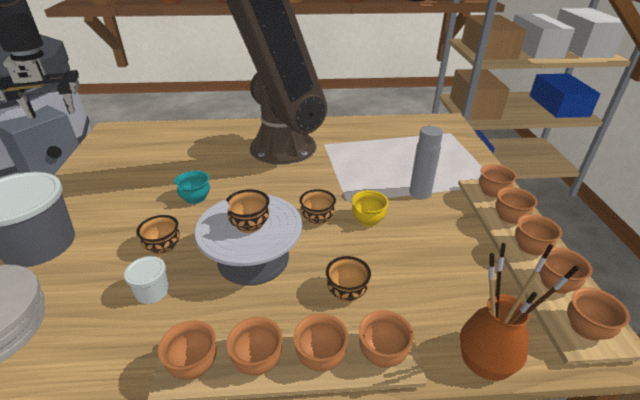

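The top view shows the wheel head at (386,175) and the pot at (387,171). The tub is at (471,140), and the bowls are at (292,131), (315,239) and (478,200). The brush is at (397,253). Next I'll zoom in on the pot to find the chip.

Run:
```python
from h import *
im=cv2.imread("pics/top.png");s=cv2.imread("pics/scene.png")
a=cv2.resize(im[140:205,350:425],None,fx=6,fy=6,interpolation=cv2.INTER_CUBIC)
b=cv2.resize(s[180:240,215:285],None,fx=5,fy=5,interpolation=cv2.INTER_CUBIC)
c=np.zeros((400,800,3),np.uint8);c[:390,:450]=a;c[:300,450:800]=b
cv2.imwrite("pics/z.png",c)
cp=viewer.camera_params("top")
for n,u,v,z in[("wheel",385.5,175,.115),("pot",388,171.5,.181),("b1",292.5,131,.066),("b2",315,239,.066),("b3",478.5,200.5,.066),("tub",471,140,.072),("teal",463,286,.066),("yel",257,235,.066),("brushL",360,253,.005),("brushR",436,253,.005),("flask",165,292,.215)]:print(n,ray(cp,u,v,z)[:2].round(3))
```

```text
wheel [ 0.57  -0.071]
pot [ 0.57  -0.069]
b1 [0.69  0.153]
b2 [0.419 0.1  ]
b3 [ 0.509 -0.307]
tub [ 0.659 -0.292]
teal [ 0.299 -0.261]
yel [0.431 0.243]
brushL [ 0.382 -0.015]
brushR [ 0.378 -0.211]
flask [0.31  0.424]
```

View pics/z.png

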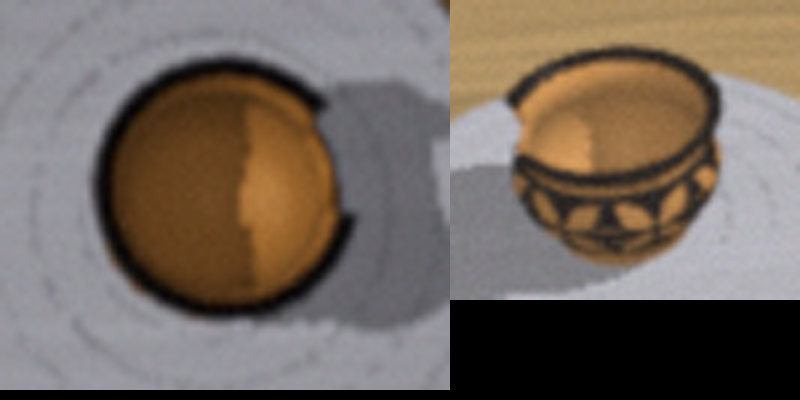

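The gap in the lip runs from crop (325,100) to (350,215), around a bowl centre at (225,187). So the chip heads about -77° and needs roughly 77° counterclockwise. I'll lay the closed fingertips on the near (robot) side at radius about 0.108, starting at φ=140° and ending near 217°, with the tool x axis kept radial. First move: above the start point.

```bash
cat >> h.py <<'E'
def to(x,y,z,yaw):
    from scipy.spatial.transform import Rotation as S
    o=sensors.get_obs();R=S.from_euler("xyz",o["orientation"],degrees=True)
    T=S.from_euler("xyz",[180,0,yaw],degrees=True)
    print("shift",R.inv().apply(np.array([x,y,z])-o["tool_pos"]).round(4),"turn",(R.inv()*T).as_rotvec(degrees=True).round(1))
def st():
    o=sensors.get_obs();print(round(o["clock"],2),o["tool_pos"].round(4),o["orientation"].round(1),"F",o["force"].round(2),"J",np.round(o["joint_pos"],0))
E
python3 -m pendant '[[-1,[-0.03,0.03,0],[0,0,3]],[-1,[-0.06,0.06,0],[0,0,6]],[-1,[-0.09,0.09,0],[0,0,12]],[-1,[-0.12,0.12,0],[0,0,18]],[-1,[-0.15,0.16,0],[0,0,24]],[-1,[-0.18,0.2,0],[0,0,30]],[-1,[-0.2,0.23,0],[0,0,36]],[-1,[-0.22,0.26,0],[0,0,42]],[-1,[-0.24,0.28,0],[0,0,48]],[-1,[-0.25,0.29,0],[0,0,54]]]'
python3 -c "
from h import *
st();to(.487,-.002,.2,-220)"
```

```text
clock: 0.93
tool_pos: [0.3418, -0.3041, 0.2267]
orientation: [180.0, 0.0, 140.9]
force: [0.2, 0.4, -0.3]
opening: 0.0265
gripper_force: 0.0
0.93 [ 0.3418 -0.3041  0.2267] [180.    0.  140.9] F [ 0.23  0.4  -0.35] J [ -17.   -0.  -25.   -0.  -65. -112.]
shift [0.0781 0.326  0.0269] turn [0.  0.  0.9]
```

```bash
python3 -m pendant '[[-1,[0.008,0.035,0],[0,0,0]],[-1,[0.016,0.07,0],[0,0,0]],[-1,[0.025,0.11,0.005],[0,0,0]],[-1,[0.035,0.15,0.01],[0,0,0]],[-1,[0.045,0.19,0.015],[0,0,0]],[-1,[0.055,0.23,0.02],[0,0,0]],[-1,[0.065,0.27,0.025],[0,0,0]],[-1,[0.072,0.3,0.027],[0,0,1]],[-1,[0.078,0.326,0.027],[0,0,1]],[-1,[0.078,0.326,0.027],[0,0,1]]]'
python3 -c "
from h import *
st();save('wrist','pics/w1.png');save('top','pics/t1.png');cp=viewer.camera_params('wrist');print(cp)
im=np.hstack([cv2.imread('pics/w1.png'),cv2.imread('pics/t1.png')[100:260,300:460].repeat(2,0).repeat(2,1)[:320]]) if 0 else None
a=cv2.resize(cv2.imread('pics/w1.png'),(512,320));b=cv2.resize(cv2.imread('pics/t1.png')[110:270,310:454],(288,320));cv2.imwrite('pics/c1.png',np.hstack([a,b]))
to(.487,-.002,.12,-220)"
```

```text
clock: 1.77
tool_pos: [0.4874, -0.0007, 0.1991]
orientation: [-180.0, 0.0, 140.2]
force: [0.6, 0.0, 1.2]
opening: 0.0002
gripper_force: 0.0
1.77 [ 0.4874 -0.0007  0.1991] [-180.     0.   140.2] F [0.58 0.03 1.17] J [  23.    4.  -25.    0.  -61. -153.]
{'fx': 312.4575297550555, 'fy': 312.4575297550555, 'cx': 320.4778940993382, 'cy': 200.63330965999705, 'extrinsics': array([[ 0.64046994,  0.76798136, -0.00169681, -0.30906676],
       [-0.73376051,  0.61127574, -0.29654255,  0.38722823],
       [-0.22670193,  0.19117165,  0.95501813, -0.2538816 ],
       [ 0.        ,  0.        ,  0.        ,  1.        ]])}
shift [-0.0003  0.002   0.079 ] turn [-0.1 -0.   0.2]
```

View pics/c1.png

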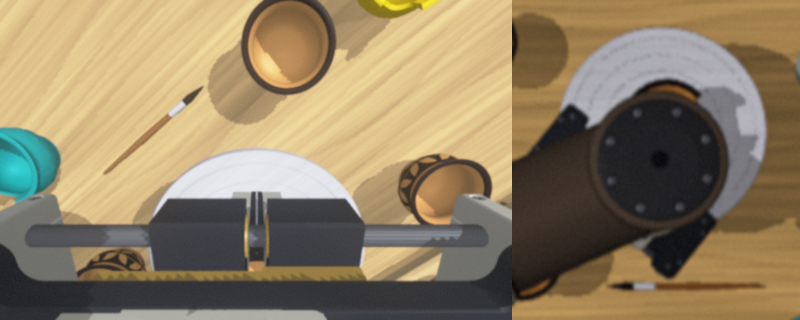

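Left panel (wrist): the closed fingertips are in front of the head's near edge, whose apex is at full pixel (319,186). The brush and bowl2 lie outside it and well below. The top view is blocked by the wrist, as expected. Now I'll descend gently.

```bash
python3 -m pendant '[[-1,[0,0.001,0.02],[0,0,0]],[-1,[0,0.002,0.045],[0,0,0]],[-1,[0,0.002,0.065],[0,0,0]],[-1,[0,0.002,0.074],[0,0,0]],[-1,[0,0.002,0.078],[0,0,0]],[-1,[0,0.002,0.078],[0,0,0]],[-1,[0,0.002,0.078],[0,0,0]]]'
python3 -c "
from h import *
st()
# edge apex seen from previous wrist pose
E=np.array([[ 0.64046994,  0.76798136, -0.00169681, -0.30906676],[-0.73376051,  0.61127574, -0.29654255,  0.38722823],[-0.22670193,  0.19117165,  0.95501813, -0.2538816 ],[0,0,0,1]])
p=ray(dict(fx=312.46,fy=312.46,cx=320.48,cy=200.6,extrinsics=E),319,186,.115);print(p,np.hypot(p[0]-.57,p[1]+.071))"
```

```text
clock: 2.45
tool_pos: [0.4874, -0.0029, 0.1224]
orientation: [180.0, 0.0, 140.0]
force: [1.1, 0.4, 0.2]
opening: 0.0004
gripper_force: 0.0
2.45 [ 0.4874 -0.0029  0.1224] [180.   0. 140.] F [1.12 0.39 0.16] J [  23.    8.  -31.    0.  -51. -153.]
[0.47178302 0.00770473 0.115     ] 0.1258610718728356
```

```bash
python3 -m pendant '[[-1,[0,0,0.003],[0,0,0]],[-1,[0,0,0.005],[0,0,0]],[-1,[0,0,0.006],[0,0,0]],[-1,[0,0,0.006],[0,0,0]]]'; python3 -m pendant '[[-1,[0,0,0.001],[0,0,0]],[-1,[0,0,0.001],[0,0,0]]]';python3 -m pendant '[[-1,[0,0,0.001],[0,0,0]],[-1,[0,0,0.001],[0,0,0]]]'
```

```text
clock: 2.78
tool_pos: [0.4869, -0.0027, 0.1157]
orientation: [180.0, 0.0, 140.1]
force: [0.4, -0.2, -0.7]
opening: 0.0004
gripper_force: 0.0
clock: 2.95
tool_pos: [0.4873, -0.0024, 0.1153]
orientation: [180.0, 0.0, 140.1]
force: [-2.4, 1.0, 5.7]
opening: 0.0003
gripper_force: 3.0
clock: 3.12
tool_pos: [0.4877, -0.0021, 0.1152]
orientation: [179.9, 0.1, 140.1]
force: [-5.9, 2.9, 14.8]
opening: 0.0008
gripper_force: 7.6
```

Contact at z≈0.115, and it is stiff (about 9 N/mm). I'll back off 1 mm to about 5 N, then lead 25° along the arc.

```bash
python3 -m pendant '[[-1,[0,0,-0.001],[0,0,0]],[-1,[0,0,-0.001],[0,0,0]]]'; python3 -m pendant '[[-1,[-0.0001,-0.0037,0],[0,0,-2]],[-1,[-0.0004,-0.0093,0],[0,0,-5]],[-1,[-0.001,-0.0149,0],[0,0,-8]],[-1,[-0.002,-0.0204,0],[0,0,-11]],[-1,[-0.0032,-0.0259,0],[0,0,-14]],[-1,[-0.0047,-0.0313,0],[0,0,-17]],[-1,[-0.0065,-0.0366,0],[0,0,-20]],[-1,[-0.0085,-0.0418,0],[0,0,-23]],[-1,[-0.01,-0.0452,0],[0,0,-25]],[-1,[-0.01,-0.0452,0],[0,0,-25]]]'
```

```text
clock: 3.28
tool_pos: [0.4874, -0.0024, 0.1153]
orientation: [179.9, 0.0, 140.1]
force: [-3.0, 2.2, 8.3]
opening: 0.0004
gripper_force: 4.5
clock: 4.12
tool_pos: [0.4665, -0.0442, 0.1153]
orientation: [180.0, 0.1, 165.2]
force: [1.5, -0.7, 6.3]
opening: 0.0006
gripper_force: 3.1
```

```bash
python3 -m pendant '[[-1,[-0.0001,-0.0037,0],[0,0,-2]],[-1,[-0.0004,-0.0093,0],[0,0,-5]],[-1,[-0.001,-0.0149,0],[0,0,-8]],[-1,[-0.002,-0.0204,0],[0,0,-11]],[-1,[-0.0032,-0.0259,0],[0,0,-14]],[-1,[-0.0047,-0.0313,0],[0,0,-17]],[-1,[-0.0065,-0.0366,0],[0,0,-20]],[-1,[-0.0085,-0.0418,0],[0,0,-23]],[-1,[-0.01,-0.0452,0],[0,0,-25]],[-1,[-0.01,-0.0452,0],[0,0,-25]]]'
```

```text
clock: 4.95
tool_pos: [0.4651, -0.0903, 0.1153]
orientation: [-180.0, 0.1, -169.9]
force: [1.8, 0.2, 5.3]
opening: 0.0005
gripper_force: 2.9
```

```bash
python3 -m pendant '[[-1,[-0.0001,-0.0037,0],[0,0,-2]],[-1,[-0.0004,-0.0093,0],[0,0,-5]],[-1,[-0.001,-0.0149,0],[0,0,-8]],[-1,[-0.002,-0.0204,0],[0,0,-11]],[-1,[-0.0032,-0.0259,0],[0,0,-14]],[-1,[-0.0047,-0.0313,0],[0,0,-17]],[-1,[-0.0065,-0.0366,0],[0,0,-20]],[-1,[-0.0085,-0.0418,0],[0,0,-23]],[-1,[-0.01,-0.0452,0],[0,0,-25]],[-1,[-0.01,-0.0452,0],[0,0,-25]]]'
python3 -c "
from h import *
s=save('scene','pics/s2.png');cv2.imwrite('pics/z2.png',cv2.resize(s[150:280,170:330,::-1],None,fx=4,fy=4,interpolation=cv2.INTER_CUBIC))"
```

```text
clock: 5.78
tool_pos: [0.4833, -0.133, 0.1153]
orientation: [-179.9, 0.1, -144.9]
force: [2.9, 1.5, 6.4]
opening: 0.0003
gripper_force: 2.8
```

View pics/z2.png

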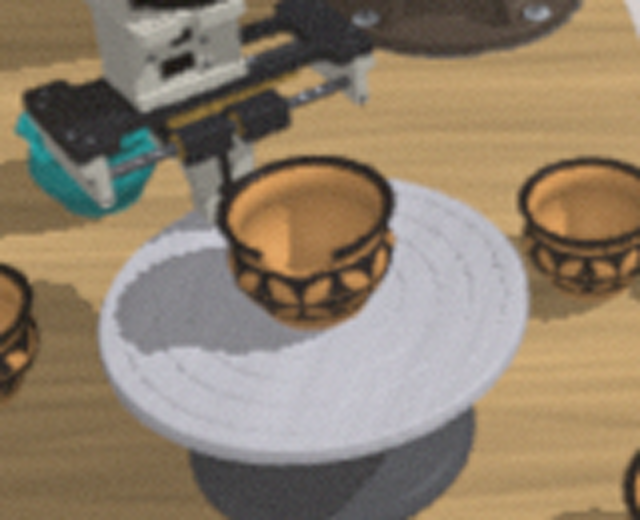

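The chip now faces the scene camera. In the crop its ends are at about (258,257) and (335,252), which I'll turn into a heading.

```bash
python3 -c "
from h import *
cp=viewer.camera_params('scene')
a,b=[ray(cp,170+u/4,150+v/4,.181)[:2] for u,v in((258,257),(335,252))]
c=(a+b)/2;d=b-a;print(a,b,c-[.57,-.071],np.degrees(np.arctan2(-d[0],d[1])),np.degrees(np.arctan2(c[1]+.071,c[0]-.57)))"
```

```text
[ 0.61668111 -0.09023383] [ 0.6149449 -0.0488922] [0.04581301 0.00143698] 2.4048197190330955 1.7965681054444922
```

The heading is about 2°. Lift off straight up.

```bash
python3 -m pendant '[[-1,[0,0,-0.005],[0,0,0]],[-1,[0,0,-0.02],[0,0,0]],[-1,[0,0,-0.05],[0,0,0]],[-1,[0,0,-0.085],[0,0,0]],[-1,[0,0,-0.115],[0,0,0]],[-1,[0,0,-0.14],[0,0,0]],[-1,[0,0,-0.14],[0,0,0]],[-1,[0,0,-0.14],[0,0,0]],[-1,[0,0,-0.14],[0,0,0]]]'
python3 -c "
from h import *
st();to(.617,-.070,.255,-145);to(.617,-.070,.207,-145)"
```

```text
clock: 6.58
tool_pos: [0.4806, -0.1325, 0.2538]
orientation: [179.9, -0.0, -145.0]
force: [-0.4, 0.8, -0.3]
opening: 0.0003
gripper_force: 0.0
6.58 [ 0.4806 -0.1325  0.2538] [ 179.9   -0.  -145. ] F [-0.39  0.82 -0.31] J [  7.   3. -18.  -0. -69. -62.]
shift [-0.1476 -0.0271 -0.0013] turn [ 0.1 -0.   0. ]
shift [-0.1476 -0.0271  0.0467] turn [ 0.1 -0.   0. ]
```

```bash
python3 -m pendant '[[-1,[-0.025,-0.005,0],[0,0,0]],[-1,[-0.055,-0.01,0],[0,0,0]],[-1,[-0.085,-0.016,0],[0,0,0]],[-1,[-0.115,-0.021,0],[0,0,0]],[-1,[-0.138,-0.025,0],[0,0,0]],[-1,[-0.147,-0.027,0],[0,0,0]],[-1,[-0.147,-0.027,0.015],[0,0,0]],[-1,[-0.147,-0.027,0.03],[0,0,0]],[-1,[-0.147,-0.027,0.04],[0,0,0]],[-1,[-0.147,-0.027,0.044],[0,0,0]]]'
python3 -c "
from h import *
s=save('scene','pics/s3.png');cv2.imwrite('pics/z3.png',cv2.resize(s[150:280,170:330,::-1],None,fx=4,fy=4,interpolation=cv2.INTER_CUBIC));st()"
```

```text
clock: 7.42
tool_pos: [0.6154, -0.0706, 0.2076]
orientation: [179.9, -0.2, -145.0]
force: [-0.6, 0.1, 0.1]
opening: 0.0005
gripper_force: 0.0
7.47 [ 0.6156 -0.0707  0.208 ] [ 179.9   -0.2 -145. ] F [-0.81 -0.1  -0.8 ] J [ 11.  16.  -8.  -0. -66. -66.]
```

View pics/z3.png

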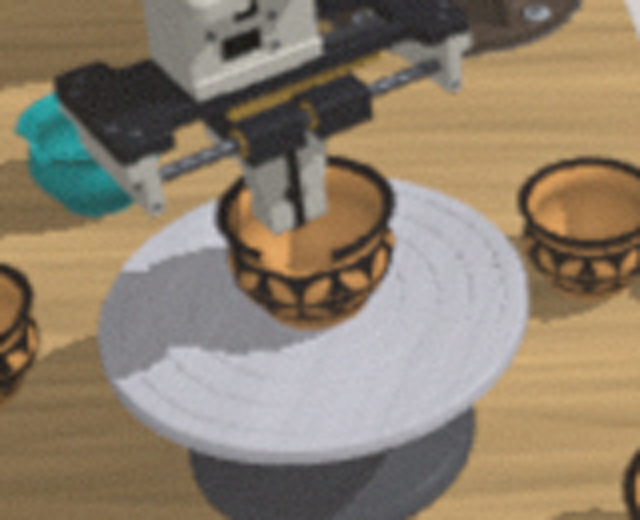

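The fingertips (crop 290,225) are just above the chip (about 297,255), and the chip still faces the far edge. Hold for about 2.5 s, then hand in.

```bash
H='' ; python3 -m pendant '[[-1,[0,0,0],[0,0,0]],[-1,[0,0,0],[0,0,0]],[-1,[0,0,0],[0,0,0]],[-1,[0,0,0],[0,0,0]],[-1,[0,0,0],[0,0,0]],[-1,[0,0,0],[0,0,0]],[-1,[0,0,0],[0,0,0]],[-1,[0,0,0],[0,0,0]],[-1,[0,0,0],[0,0,0]],[-1,[0,0,0],[0,0,0]]]' >/dev/null
python3 -m pendant '[[-1,[0,0,0],[0,0,0]],[-1,[0,0,0],[0,0,0]],[-1,[0,0,0],[0,0,0]],[-1,[0,0,0],[0,0,0]],[-1,[0,0,0],[0,0,0]],[-1,[0,0,0],[0,0,0]],[-1,[0,0,0],[0,0,0]],[-1,[0,0,0],[0,0,0]],[-1,[0,0,0],[0,0,0]],[-1,[0,0,0],[0,0,0]]]' >/dev/null
python3 -m pendant '[[-1,[0,0,0],[0,0,0]],[-1,[0,0,0],[0,0,0]],[-1,[0,0,0],[0,0,0]],[-1,[0,0,0],[0,0,0]],[-1,[0,0,0],[0,0,0]],[-1,[0,0,0],[0,0,0]],[-1,[0,0,0],[0,0,0]],[-1,[0,0,0],[0,0,0]],[-1,[0,0,0],[0,0,0]],[-1,[0,0,0],[0,0,0]]]'
python3 -c "
from h import *
print(workorder.close_job())"
```

```text
clock: 9.97
tool_pos: [0.6172, -0.0704, 0.2106]
orientation: [180.0, 0.0, -144.9]
force: [0.2, -0.6, 0.2]
opening: 0.0001
gripper_force: 0.0
the job is handed in; nothing more can be done
None
```

I turned the wheel 75° so the chip faces the far edge (measured within about 2°), let go, held the fingertips about 3 cm above the chip for 2.5 s, and handed the job in; no verdict came back.

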